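# Tighten the recessed pedestal screw with the hex key

## Task

Take the larger T-handle hex key out of the wooden stand, feel it into the recessed socket screw of the black mailbox pedestal until it is fully home, and only then turn the screw clockwise until it comes up tight, keeping the key fully home while turning and never forcing it. Then pull the key straight out, stand it back in the empty hole of the stand and let go. Leave everything else where it is.

Things in the scene. Friction and masses are not known exactly. Their poses are not given: they have to be found in the camera images.
- key: Larger of two T-handle hex keys, 129 mm long, about 250 g. Origin at the shaft's lower tip, z up the shaft. Steel hex shaft 17 mm across flats (19.6 over corners; two flats face +x and -x), its lowest 3 mm a cone from 13 to 17 mm diameter. Black bar on top: 75 mm along its y, 22 mm thick along x, 105 to 129 mm above the tip. Starts upright, loose in one of the stand's two holes (which one varies).
- stand: Wooden stand block, 70 mm (its x) by 190 mm (its y), 55 mm tall, fixed. Origin at the centre of its underside. Two round holes of 23 mm diameter at y = -55 and +55 mm in its frame, 45 mm deep, so that a key's tip rests 10 mm above the table; each holds one key.
- bore_mouth (a point): Centre of the mouth of the vertical round counterbore (35 mm diameter) in the black square flange (120 x 120 mm, top 60 mm above the table, fixed) of the mailbox pedestal head. The screw's head lies sunk in it, its top face 8 mm below this point.
- screw_floor (a point): Centre of the floor of the screw's hex socket (18 mm across flats, 14 mm deep, head 30 mm wide), 22 mm below the bore mouth. The fully home key's tip is here. If the hexagons do not line up the key stops about 11 mm higher, only its cone in the socket, and drops in once turned to within 6 degrees. This frame turns with the screw but does NOT tell how the six sides stand: feel or see that.
- screw_mark (a point): A point on the rim of the screw head's top face, 13 mm from its axis, that turns with the screw.
- screw (a joint): How far the screw is turned, rad; grows clockwise seen from above (tightening). It starts between 0 and 0.25, turns stiffly (about 0.15 N m, no spring back) and comes up hard against its stop, tight, at 1.0; it is tight enough from 0.93.
- small_key: The other T-handle hex key, the same shape and length (129 mm) as key but thinner (12 mm across flats) with a shorter bar (50 mm long); it does not fit the screw. Origin at the lower tip of its shaft, z up along the shaft. Stands in the other hole of the stand. Leave alone.
- washer: Loose plain steel washer, 28 mm outside, 17 mm hole, 4 mm thick, lying on one corner of the flange about 57 mm from the screw axis; origin at the centre of its underside. Leave alone.
- spray_can: Upright spray can, 56 mm diameter, 160 mm tall; origin at the centre of its underside. Leave alone.
- screwdriver: Screwdriver lying on the table at the pedestal head's left; origin under it. Leave alone.
- mallet: Hammer lying on the table near the stand; origin under it. Leave alone.
- lock0: Small steel mailbox lock barrel, 24 mm diameter, 28 mm tall, standing in the grey parts tray; origin at the centre of its underside. Leave alone.
- lock1: A second lock barrel like lock0, in the other half of the tray. Leave alone.
There are look-alikes about, which are no part of the job. Leave any purple or white look-alike of the key alone.

How it is judged (in metres and radians):
On the way, in this order (a step that is already met when the one before it is completed fails the run):
1. the large key is fully home in the socket (tip within 2.5 mm of the floor, upright) while the screw has not yet been turned by more than about 0.18 rad (z of key in the frame of screw_floor between -0.004 and 0.0025 m and horizontal distance between key and screw_floor below 0.003 m and angle between key's own z axis and vertical below 0.12 rad and distance of screw_mark from where it was at the start of the episode below 0.0024 m), for 0.2 s.
2. the screw is tight (0.93 or more) with the key still fully home (z of key in the frame of screw_floor between -0.004 and 0.0025 m and horizontal distance between key and screw_floor below 0.003 m and angle between key's own z axis and vertical below 0.12 rad and value of joint screw above 0.93 rad), for 0.2 s.
At the end, for the whole second after the job is handed in: The screw is turned to 0.93 rad or more, and the large key stands at rest, upright within 0.2 rad, down in the empty hole of the stand, its tip less than 20 mm above the table (value of joint screw above 0.93 rad and z of key in the frame of stand between 0 and 0.02 m and x of key in the frame of stand between -0.02 and 0.02 m and y of key in the frame of stand between -0.07 and 0.07 m and angle between key's own z axis and vertical below 0.2 rad and linear speed of key below 0.03 m/s); the robot touches nothing.
It fails at once if the screw is turned (faster than 0.15 rad/s) while the key is not fully home (velocity of joint screw above 0.15 rad/s and not (z of key in the frame of screw_floor between -0.004 and 0.0025 m and horizontal distance between key and screw_floor below 0.003 m and angle between key's own z axis and vertical below 0.12 rad)).
It fails at once if the key is forced before it is home: it bears on the screw or the pedestal with more than 60 N in all (contact force between key and pedestal above 60 N and not (z of key in the frame of screw_floor between -0.004 and 0.0025 m and horizontal distance between key and screw_floor below 0.003 m and angle between key's own z axis and vertical below 0.12 rad)).
It fails at once if the key is forced: its contacts with the screw and the pedestal (turning couple included) come to more than 120 N (contact force between key and pedestal above 120 N).
It fails at once if a bystander is moved by more than 25 mm (distance of any of small_key, washer, spray_can, screwdriver, mallet, lock0, lock1 from where it was at the start of the episode above 0.025 m).
It also fails if it takes over 72 s, if anything falls off the work surface, if the arm or the gripper's body presses on something with over 40 N, if the wrist force passes 120 N, or if a joint passes its speed limit or range.

## Robot

A 7-joint arm with a two-finger parallel gripper is mounted at the origin on the work surface. World frame = base frame: x ahead of the robot, y to its left, z up, the work surface at z = 0. Lengths are in mm, angles in rad, forces in N, time in s.
With the tool pointing down it reaches from about 425 to 1025 mm from the base axis. Payload 9.4 kg.
Tool frame: the origin (TCP) lies on the centre line of the jaws, within the pads' length; the fingertips stand finger_overhang ahead of it and the grasp point (between the pads) lies 2 mm behind it (finger_overhang is the distance from the TCP to the fingertips, in mm); z points along the fingers, y is the line along which they close (so a half turn about z gives the same grasp; the last joint's range is limited). The gripper opens to 93 mm and grips with 3 to 60 N. Pads are 15 mm wide; open, the fingers measure 128 mm over their backs; the gripper's body (75 mm by 188 mm) begins 65 mm behind the grasp point.
Start: joints at [-1.32, 0.599, -0.003, 1.599, 0.002, 0.943, -0.08], TCP at [233.426, 686.394, 235.618] pointing down, gripper open.
Joint ranges: [-2.57, 2.57], [-0.35, 1.97], [-1.29, 1.29], [0.11, 2.56], [-1.05, 4.19], [0.11, 1.86], [-2.63, 2.63]. Speed limits (rad/s): [2.22, 2.22, 3.01, 3.01, 3.14, 3.14, 3.14].

## Interface

Orientations are given as [roll, pitch, yaw] about the fixed x, y, z axes, in that order (R = Rz(yaw) Ry(pitch) Rx(roll)).
In Python, from bench import * gives the robot as it stands. The module is installed in compiled form; this text tells all that it offers.
- The arm moves only by the tool carry_out, never from a script. Its argument "plan" is a list of rows, each a list of 7 numbers: the shift along the tool's x, y, z in units of 0.04 m (1.0 is 0.04 m), then the turn, a rotation vector about the tool's x, y, z in units of 6 degrees (1.0 is 6 degrees), then the closure, from -1 (fully open) to 1 (shut), so that 0 is half open. A call has 1 to 10 rows; each row shifts and turns the commanded pose from where the row before left it, along the tool's axes as they then stand; what a row does not reach is not made up. A row lasts 1/8 s, in which the tool goes at most 62.5 mm and 10.7 degrees, less where a joint would pass 70% of its speed; a pose out of reach is approached as far as the arm can. A call with a number of a shift or a turn outside -1 to 1 is refused whole. A call with a gripper value outside its range is refused whole. The fingers move at their own pace and stop on an object; the grip force is fixed at half the most. Time passes only in rows, so rows that do not move let the fingers close. It gives the time, the measured TCP pose, the force, the opening and the grip force at its end, in the units of the state.
- get_state(): the state, without advancing time (a new reading comes with each control period).
- capture(name): name is "scene" or "top" or "wrist"; returns (picture, depth): 480x640x3 uint8, red, green, blue; 480x640 float32, mm along the optical axis (not along the pixel's ray), 0 where there is no reading.
- calibration(name): a dict with "K" (3x3 intrinsics, pixels), "k1" (the pictures are not rectified: a ray, as slopes to the right and down, at radius r is drawn at 1 + k1 r^2 times it, then the intrinsics apply), "R" (3x3) and "t" (3): a world point X has camera coordinates R X + t. Camera axes: x right, y down, z forward; pixel columns grow to the right and rows downward; lengths in mm; the calibration is good to about 2 mm. A picture is of the moment at which its call begins: read the wrist's pose just before it. calibration takes no time and is no camera call; for the wrist camera it gives the pose at the moment of the call.
- job_done(): hands the job in; it is judged then, once.
The state is a dict: "clock": time; "q": joint angles; "qd": joint speeds; "effort": joint torques, N m; "tool_pos": TCP position; "orientation": TCP orientation; "wrist_force": force on the tool from outside, world axes, zero at the start; "wrist_torque": the same for the moment, N m; "opening": finger opening in mm; "gripper_force": force on a finger pad.
Only numpy, scipy, OpenCV 4.12 (cv2) and the standard library are available. Lean on these libraries where they do the work, as an engineer would, in place of code of your own. Each camera call takes 0.05 s, during which the arm holds its last target. There are 200 camera calls.

## Working session

There is one attempt and no reset: what is moved stays moved. The work goes in short steps, Python scripts to look and compute and a tool call to move; the robot and the scene stay as the last step left them, time stands still between calls to the robot, and variables do not carry over. Pictures are saved under pics/ and viewed, at most 10 in all, crops included, and the job is handed in when it is done.

Besides the shell and the picture viewer there is one more tool, called by a JSON object that holds its "name" and its "arguments", one argument or row to a line. carry_out: Moves the arm, as the interface text tells. Shifts and turns lie within -1 to 1; 1 stands for 0.04 m of shift or 6 degrees of turn. Its arguments: {"type":"object","properties":{"plan":{"type":"array","items":{"type":"array","items":{"type":"number"}}}},"required":["plan"]}

```bash
mkdir -p pics
cat > h.py <<'E'
from bench import *
import numpy as np, cv2
def snap(n):
    c=calibration(n); p,d=capture(n); return p,d,c
def save(p,f): cv2.imwrite('pics/'+f,cv2.cvtColor(p,cv2.COLOR_RGB2BGR))
def px2w(c,u,v,z=None,depth=None):
    K=np.array(c['K']);k=c['k1'];R=np.array(c['R']);t=np.array(c['t'])
    a=np.array([(u-K[0,2])/K[0,0],(v-K[1,2])/K[1,1]]);s=a.copy()
    for _ in range(20): s=a/(1+k*(s@s))
    r=R.T@np.array([s[0],s[1],1]);o=-R.T@t
    return o+r*(depth if depth is not None else (z-o[2])/r[2])
def w2px(c,X):
    K=np.array(c['K']);q=np.array(c['R'])@np.array(X)+np.array(c['t']);s=q[:2]/q[2];s=s*(1+c['k1']*(s@s))
    return K[0,0]*s[0]+K[0,2],K[1,1]*s[1]+K[1,2]
E
python3 - <<'E'
from h import *
print(get_state())
for n in('scene','top'):
    p,d,c=snap(n); save(p,n+'0.png'); np.savez(n+'0.npz',p=p,d=d,**c); print(n,c)
E
```

```text
{'clock': 0.0, 'q': array([-1.31968568,  0.60012334, -0.00252123,  1.60013584,  0.00180574,
        0.94291241, -0.0798088 ]), 'qd': array([-0.0012726 ,  0.00019625,  0.00018424,  0.00017991, -0.00093323,
        0.00010358,  0.00099354]), 'effort': array([-1.00598500e-03, -7.65053415e+01,  1.49696790e+00, -2.52335322e+01,
       -5.23847225e-02,  1.71363505e-02,  1.55780153e-04]), 'tool_pos': array([233.30721041, 685.93624136, 234.75944017]), 'orientation': array([-3.14002381e+00,  1.61397809e-04,  2.81381705e+00]), 'wrist_force': array([ 0.40656491, -0.61238598,  0.69192704]), 'wrist_torque': array([-0.00075608, -0.00760798,  0.00615116]), 'gripper_force': 0.0, 'opening': 93.13370474356537}
scene {'K': array([[577.56820631,   0.        , 311.91396412],
       [  0.        , 577.56820631, 236.96279792],
       [  0.        ,   0.        ,   1.        ]]), 'k1': -0.09154070971664326, 'R': array([[ 0.1002782 ,  0.99482075, -0.01661193],
       [ 0.51784663, -0.06644098, -0.85288948],
       [-0.84957586,  0.07692379, -0.52182716]]), 't': array([ -28.36718612, -253.63200716, 1969.91026381])}
top {'K': array([[451.47375926,   0.        , 319.97234576],
       [  0.        , 451.47375926, 240.50575655],
       [  0.        ,   0.        ,   1.        ]]), 'k1': -0.030003101564708142, 'R': array([[-2.11483573e-03, -9.99997422e-01,  8.26370140e-04],
       [-9.79511034e-01,  1.90509419e-03, -2.01381491e-01],
       [ 2.01379398e-01, -1.23532744e-03, -9.79512538e-01]]), 't': array([ -34.29472663,  612.83074282, 1109.83602526])}
```

View pics/scene0.png

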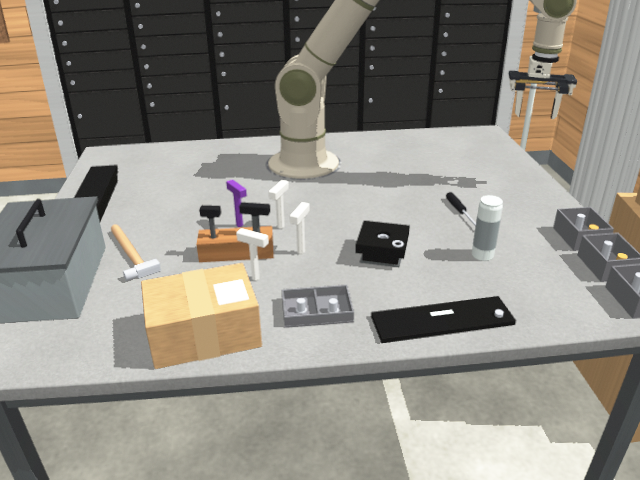

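View pics/top0.png

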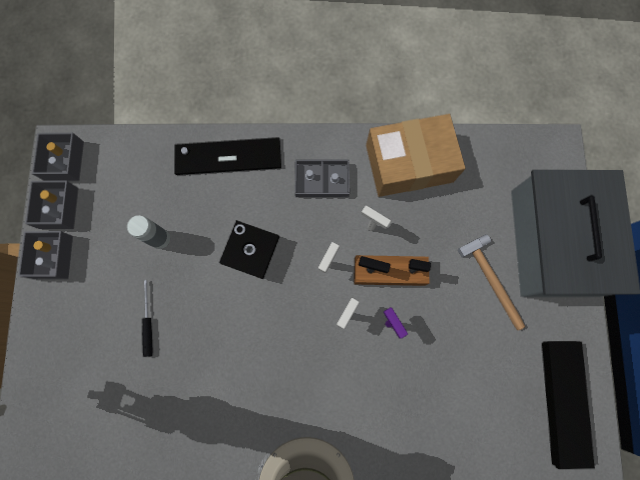

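The scene view shows an orange stand holding two black T-keys, with one purple and three white look-alikes around it. In the top view the candidates are:
- Black large bar at (375,265), in the stand.
- Black small bar at (420,266), in the stand; this is small_key.
- Purple at (395,322).
- White at (376,216), (329,256) and (347,313).

The pedestal bore is at (249,249) and the washer at (239,229). I choose (375,265) and will check it in a close crop.

Run:
```python
from h import *
z=np.load('top0.npz');p=z['p'];d=z['d'];c={k:z[k] for k in('K','k1','R','t')};c['k1']=float(c['k1'])
a=cv2.resize(p[195:295,215:305],None,fx=4.4,fy=5.5,interpolation=cv2.INTER_CUBIC)
a=cv2.resize(p[205:295,215:305],(396,396),interpolation=cv2.INTER_CUBIC)
b=cv2.resize(p[220:310,345:435],(396,396),interpolation=cv2.INTER_CUBIC)
save(np.hstack([a,b]),'crop0.png')
# heights map: black bars in stand
g=p.astype(int).sum(2)
U,V=np.meshgrid(np.arange(640),np.arange(480))
def seg(u0,u1,v0,v1,zr):
    pts=[]
    for v in range(v0,v1):
        for u in range(u0,u1):
            if d[v,u]>0 and g[v,u]<130:
                w=px2w(c,u,v,depth=d[v,u])
                if zr[0]<w[2]<zr[1]: pts.append(w)
    return np.array(pts)
for n,b in (('L',(352,398,250,280,(125,155))),('S',(402,436,250,280,(125,155))),('flange',(215,285,215,282,(50,70)))):
    P=seg(*b); print(n,len(P),P.mean(0).round(1),P.min(0).round(1),P.max(0).round(1))
    r=cv2.minAreaRect(P[:,:2].astype(np.float32)); print(r)
print(px2w(c,249.5,249,60),px2w(c,239.5,229,64))
for u,v,h in((354,286,55),(428,286,55),(428,257,55),(356,257,55)): print(px2w(c,u,v,h).round(0))
```

```text
L 295 [ 538.8 -165.1  138.4] [ 520.4 -201.2  125. ] [ 559.2 -128.9  146.2]
((540.0775146484375, -165.59805297851562), (73.46735382080078, 22.932096481323242), 74.11106872558594)
S 206 [ 536.7 -274.2  138.3] [ 523.1 -300.2  125.6] [ 551.5 -249.4  144.1]
((537.2715454101562, -274.9046630859375), (49.786251068115234, 22.504093170166016), 78.07970428466797)
flange 1886 [589.2 148.   59.9] [517.8  74.7  50. ] [667.3 223.   67.9]
((592.5619506835938, 148.6855926513672), (121.26515197753906, 119.92528533935547), 69.93810272216797)
[591.11184813 147.25854005  60.        ] [643.47102359 174.30849123  64.        ]
[ 495. -122.   55.]
[ 495. -312.   55.]
[ 570. -316.   55.]
[ 570. -129.   55.]
```

View pics/crop0.png

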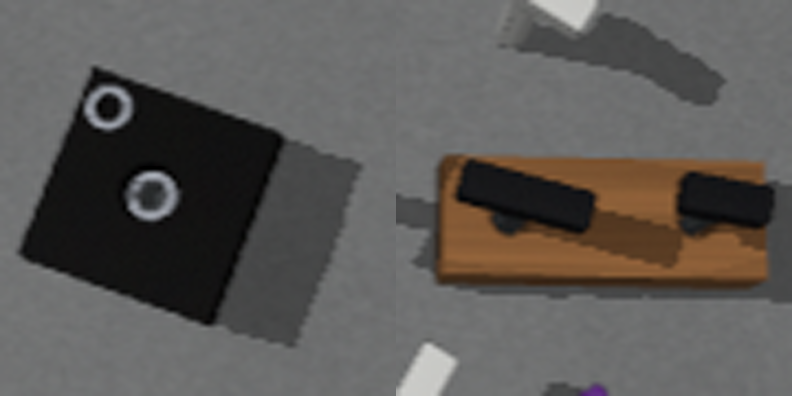

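The crop confirms it: the large black bar at about (540,-165) measures 73x23 mm at 138 mm height, as expected, and the bore is at about (592,148). Before grasping I'll turn the tool to the key's yaw and look into the socket.

{"name": "carry_out", "arguments": {
  "plan": [
    [0,0,0,0,0,1,-0.1],
    [0,0,0,0,0,1,-0.1],
    [0,0,0,0,0,1,-0.1],
    [0,0,0,0,0,1,-0.1],
    [0,0,0,0,0,1,-0.1],
    [0,0,0,0,0,1,-0.1],
    [0,0,0,0,0,1,-0.1],
    [0,0,0,0,0,1,-0.1],
    [0,0,0,0,0,1,-0.1],
    [0,0,0,0,0,1,-0.1]
  ]
}}

```text
clock: 1.35
tool_pos: [233.2, 686.2, 235.1]
orientation: [-3.141, 0.001, 1.763]
wrist_force: [-0.1, -0.3, 0.5]
opening: 51.2
gripper_force: 0.0
```

{"name": "carry_out", "arguments": {
  "plan": [
    [0,0,0,0,0,1,-0.1],
    [0,0,0,0,0,1,-0.1],
    [0,0,0,0,0,1,-0.1],
    [0,0,0,0,0,1,-0.1],
    [0,0,0,0,0,0.5,-0.1],
    [-0.86,1,0,0,0,0,-0.1],
    [-0.86,1,0,0,0,0,-0.1],
    [-0.86,1,0,0,0,0,-0.1],
    [-0.86,1,0,0,0,0,-0.1],
    [-0.86,1,0,0,0,0,-0.1]
  ]
}}

```text
clock: 2.6
tool_pos: [379.8, 464.9, 235.4]
orientation: [3.142, 0.0, 1.296]
wrist_force: [0.6, -0.2, 0.4]
opening: 51.2
gripper_force: 0.0
```

{"name": "carry_out", "arguments": {
  "plan": [
    [-0.86,1,0,0,0,0,-0.1],
    [-0.86,1,0,0,0,0,-0.1],
    [-0.86,1,0,0,0,0,-0.1],
    [-0.86,1,0,0,0,0,-0.1],
    [-0.86,1,0,0,0,0,-0.1],
    [0,0,0,0,0,0,-0.1],
    [0,0,0,0,0,0,-0.1]
  ]
}}

```text
clock: 3.48
tool_pos: [524.4, 246.9, 235.4]
orientation: [-3.141, 0.0, 1.295]
wrist_force: [0.1, -0.5, 0.0]
opening: 51.4
gripper_force: 0.0
```

```bash
cat >> h.py <<'E'
def st():
    s=get_state(); print('t',round(s['clock'],2),'p',s['tool_pos'].round(1),'o',np.degrees(s['orientation']).round(2),'q',s['q'].round(2),'F',s['wrist_force'].round(1),'T',s['wrist_torque'].round(2),'op',round(s['opening'],1),'gf',round(s['gripper_force'],1)); return s
def R_of(o):
    from scipy.spatial.transform import Rotation as Ro
    return Ro.from_euler('xyz',o).as_matrix()
def go(s,target):  # shift in tool axes, units of 40 mm
    return (R_of(s['orientation']).T@(np.array(target)-s['tool_pos'])/40).round(2)
E
python3 - <<'E'
from h import *
s=st(); c=calibration('wrist'); print(c, (-c['R'].T@c['t']).round(1)); print(w2px(c,[592,148,60]), go(s,[592,148,235]))
E
```

```text
t 3.48 p [524.4 246.9 235.4] o [-179.96    0.     74.21] q [-0.84  0.45  0.43  1.96 -0.26  0.79 -0.54] F [ 0.1 -0.5  0. ] T [-0.03  0.1  -0.04] op 51.4 gf 0.0
{'K': array([[417.06697785,   0.        , 317.33034112],
       [  0.        , 417.06697785, 246.65326108],
       [  0.        ,   0.        ,   1.        ]]), 'k1': -0.03284276462666273, 'R': array([[ 0.96254522, -0.2711191 , -0.00106431],
       [-0.26064391, -0.92642198,  0.27167457],
       [-0.07464217, -0.26122165, -0.96238859]]), 't': array([-437.395499  ,  334.14232674,  494.88051514])} [545.  320.2 385. ]
(np.float64(425.5763238885182), np.float64(315.92647909715777)) [-1.92  2.3   0.01]
```

{"name": "carry_out", "arguments": {
  "plan": [
    [-0.63,0.39,0.3,0,0,0,-0.1],
    [-0.63,0.39,0.4,0,0,0,-0.1],
    [-0.63,0.39,0.6,0,0,0,-0.1],
    [-0.63,0.39,0.6,0,0,0,-0.1],
    [-0.63,0.39,0.7,0,0,0,-0.1],
    [-0.63,0.39,0.6,0,0,0,-0.1],
    [0,0,0,0,0,0,-0.1],
    [0,0,0,0,0,0,-0.1]
  ]
}}

```text
clock: 4.47
tool_pos: [573.5, 77.6, 107.8]
orientation: [-3.141, -0.001, 1.297]
wrist_force: [0.6, -0.4, 1.3]
opening: 51.2
gripper_force: 0.0
```

Run:
```python
from h import *
s=st(); p,d,c=snap('wrist'); np.savez('w1.npz',p=p,d=d,**c)
u,v=w2px(c,[592,148,56]); print(u,v)
a=p.copy(); u,v=int(u),int(v)
y0=max(0,min(480-90,v-45)); x0=max(0,min(520,u-60)); print(x0,y0)
save(np.vstack([cv2.resize(p[y0:y0+90,x0:x0+120],(480,360),interpolation=cv2.INTER_CUBIC),cv2.resize(p,(320,240)) if 0 else cv2.copyMakeBorder(cv2.resize(p,(320,240)),0,0,80,80,cv2.BORDER_CONSTANT)]),'w1.png')
```

```text
t 4.47 p [573.5  77.6 107.8] o [-1.7997e+02 -4.0000e-02  7.4340e+01] q [-0.43  0.62  0.3   2.06 -0.35  0.51 -0.15] F [ 0.6 -0.4  1.3] T [-0.02  0.03  0.06] op 51.2 gf 0.0
315.3541210327692 136.79159563726262
255 91
```

View pics/w1.png

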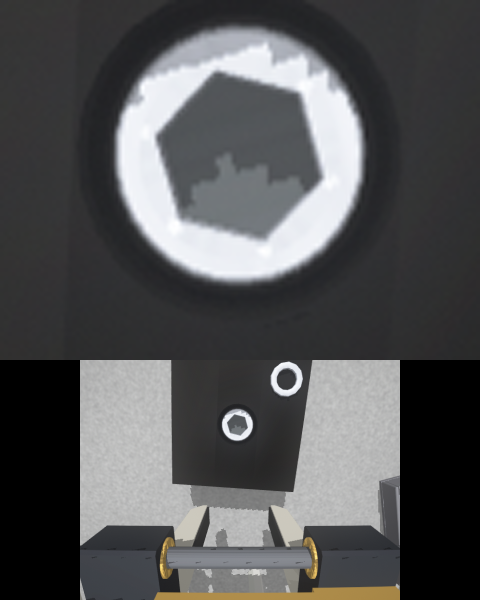

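The socket shows a clear hexagon. Its corners in the 4x crop are (217,70), (300,93), (323,182), (263,240), (180,222) and (157,135). Next I'll compute its orientation and centre.

Run:
```python
from h import *
z=np.load('w1.npz');p=z['p'];d=z['d'];c={k:z[k] for k in('K','k1','R','t')};c['k1']=float(c['k1'])
cr=np.array([(217,70),(300,93),(323,182),(263,240),(180,222),(157,135)])
W=np.array([px2w(c,255+x/4-.375,91+y/4-.375,52) for x,y in cr]); m=W.mean(0); print(m.round(2))
D=W-m; a=np.degrees(np.arctan2(D[:,1],D[:,0])); print('r',np.hypot(D[:,0],D[:,1]).round(1),'corner ang mod60',(a%60).round(1))
# head disc: bright
g=p[91:181,255:375].astype(int).sum(2)
m2=(g>330).astype(np.uint8); cs,_=cv2.findContours(m2,cv2.RETR_EXTERNAL,cv2.CHAIN_APPROX_NONE); k=max(cs,key=cv2.contourArea)
e=cv2.fitEllipse(k); print(e, px2w(c,255+e[0][0],91+e[0][1],52).round(2))
print('depth center', px2w(c,255+60,91+22,depth=d[113,315])[2], d[85:90,315])
s=get_state(); print('key', go(s,[540,-165.5,235]))
```

```text
[592.47 151.05  52.  ]
r [10.3 10.2 10.3 10.  10.4 10.2] corner ang mod60 [29.5 30.5 28.5 30.4 30.4 29.6]
((59.438499450683594, 38.33897399902344), (61.34341812133789, 62.98230743408203), 5.614903926849365) [592.47 151.38  52.  ]
depth center 40.20289035493707 [184.71701 183.68095 184.18251 185.83627 186.1359 ]
key [-6.08  0.83 -3.18]
```

{"name": "carry_out", "arguments": {
  "plan": [
    [0,0,-1,0,0,0,-0.1],
    [0,0,-1,0,0,0,-0.1],
    [-0.6,0.1,-1,0,0,0,-0.1],
    [-0.9,0.1,-0.18,0,0,0,-0.1],
    [-0.9,0.1,0,0,0,0,-0.1],
    [-0.9,0.1,0,0,0,0,-0.1],
    [-0.9,0.1,0,0,0,0,-0.1],
    [-0.9,0.1,0,0,0,0,-0.1],
    [-0.9,0.1,0,0,0,0,-0.1],
    [-0.08,0.13,0,0,0,0,-0.1]
  ]
}}

```text
clock: 5.78
tool_pos: [539.3, -168.6, 236.0]
orientation: [3.14, 0.0, 1.294]
wrist_force: [0.1, -0.1, 0.4]
opening: 51.2
gripper_force: 0.0
```

{"name": "carry_out", "arguments": {
  "plan": [
    [0,0,0,0,0,0,-0.1],
    [0,0,0,0,0,0,-0.1]
  ]
}}

```text
clock: 6.02
tool_pos: [540.0, -165.6, 234.9]
orientation: [-3.142, -0.001, 1.298]
wrist_force: [0.5, 0.3, -0.4]
opening: 51.2
gripper_force: 0.0
```

Run:
```python
from h import *
s=st(); p,d,c=snap('wrist'); np.savez('w2.npz',p=p,d=d,**c); save(p,'w2.png'); print(w2px(c,[540,-165.5,139]))
u,v=map(int,w2px(c,[540,-165.5,139])); g=p.astype(int).sum(2); P=[]
for y in range(max(0,v-90),min(480,v+90)):
  for x in range(max(0,u-70),min(640,u+70)):
    if d[y,x]>0 and g[y,x]<150:
      w=px2w(c,x,y,depth=d[y,x])
      if 132<w[2]<146 and np.hypot(w[0]-540,w[1]+165)<45: P.append(w)
P=np.array(P);print(len(P),P.mean(0),cv2.minAreaRect(P[:,:2].astype(np.float32)))
```

```text
t 6.03 p [ 540.  -165.6  234.9] o [-1.800e+02 -4.000e-02  7.437e+01] q [-0.1   0.43  0.42  1.99 -0.25  0.77  0.19] F [ 0.5  0.3 -0.4] T [-0.02  0.05 -0.04] op 51.2 gf 0.0
(np.float64(317.59530653777824), np.float64(257.3123754118529))
4060 [ 540.93048922 -162.49611801  139.31750941] ((540.4290771484375, -164.38229370117188), (74.28186798095703, 21.87727928161621), 74.70353698730469)
```

View pics/w2.png

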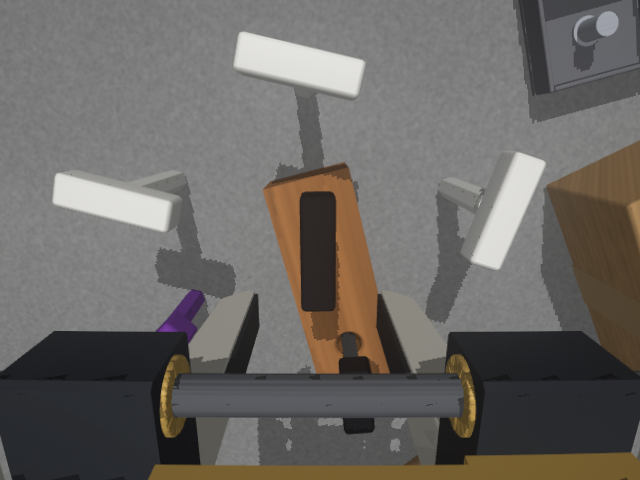

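The wrist view shows the large black bar at u 300-336, v 192-311, aligned with the jaws. The small key is at (355,395), behind the jaws, and the white bars are clear of the fingers. I'll descend and grip.

{"name": "carry_out", "arguments": {
  "plan": [
    [0.03,0,0.8,0,0,0,-0.1],
    [0,0,0.8,0,0,0,-0.1],
    [0,0,0.7,0,0,0,-0.1],
    [0,0,0.45,0,0,0,-0.1],
    [0,0,0,0,0,0,-0.1],
    [0,0,0,0,0,0,1],
    [0,0,0,0,0,0,1],
    [0,0,0,0,0,0,1],
    [0,0,0,0,0,0,1]
  ]
}}

```text
clock: 7.2
tool_pos: [540.1, -166.3, 125.4]
orientation: [3.141, -0.0, 1.295]
wrist_force: [-1.0, 1.0, 4.7]
opening: 21.6
gripper_force: 30.0
```

```bash
python3 -c "
from h import *
st()"
```

```text
t 7.2 p [ 540.1 -166.3  125.4] o [ 1.7995e+02 -1.0000e-02  7.4220e+01] q [-0.02  0.58  0.32  2.08 -0.35  0.53  0.28] F [-1.   1.   4.7] T [0.05 0.25 0.03] op 21.6 gf 30.0
```

{"name": "carry_out", "arguments": {
  "plan": [
    [0,0,-0.5,0,0,0,1],
    [0,0,-0.8,0,0,0,1],
    [0,0,-0.8,0,0,0,1],
    [0,0,-0.8,0,0,0,1],
    [0,0,-0.8,0,0,0,1],
    [0,0,0,0,0,0,1],
    [0,0,0,0,0,0,1]
  ]
}}

```text
clock: 8.07
tool_pos: [539.3, -165.9, 271.9]
orientation: [-3.14, -0.0, 1.296]
wrist_force: [0.4, -0.2, -3.8]
opening: 21.6
gripper_force: 30.0
```

{"name": "carry_out", "arguments": {
  "plan": [
    [0.5,-0.1,0,0,0,0,1],
    [0.9,-0.1,0,0,0,0,1],
    [0.9,-0.1,0,0,0,0,1],
    [0.9,-0.1,0,0,0,0,1],
    [0.9,-0.1,0,0,0,0,1],
    [0.9,-0.1,0,0,0,0,1],
    [0.9,-0.1,0,0,0,0,1],
    [0.9,-0.1,0,0,0,0,1],
    [0.9,-0.1,0,0,0,0,1],
    [0.25,0,0,0,0,0,1]
  ]
}}

```text
clock: 9.32
tool_pos: [591.0, 152.2, 270.7]
orientation: [-3.139, 0.001, 1.299]
wrist_force: [-0.3, -0.2, -2.0]
opening: 22.0
gripper_force: 30.0
```

{"name": "carry_out", "arguments": {
  "plan": [
    [0,0,0,0,0,-0.9,1],
    [0,0,0,0,0,-0.9,1],
    [0,0,0,0,0,-0.8,1],
    [0,0,0,0,0,0,1],
    [0,0,0,0,0,0,1]
  ]
}}

```text
clock: 9.95
tool_pos: [591.5, 148.8, 272.3]
orientation: [-3.141, 0.001, 1.565]
wrist_force: [0.1, -0.1, -2.3]
opening: 22.1
gripper_force: 30.0
```

Run:
```python
from h import *
s=st(); p,d,c=snap('wrist'); np.savez('w3.npz',p=p,d=d,**c)
q,d2,c2=snap('top')
save(np.hstack([p[:,100:540],cv2.resize(q[170:290,180:260+0+50],(320,295),interpolation=cv2.INTER_CUBIC) if 0 else cv2.resize(q[190:290,200:300],(360,480),interpolation=cv2.INTER_CUBIC)]),'w3.png')
print(w2px(c,[592.5,151.2,52]))
```

```text
t 9.95 p [591.5 148.8 272.3] o [-1.7995e+02  3.0000e-02  8.9670e+01] q [-0.57  0.44  0.34  1.85 -0.18  0.89 -0.16] F [ 0.1 -0.1 -2.3] T [-0.02  0.13 -0.04] op 22.1 gf 30.0
(np.float64(318.64401982033604), np.float64(213.85422200257563))
```

View pics/w3.png

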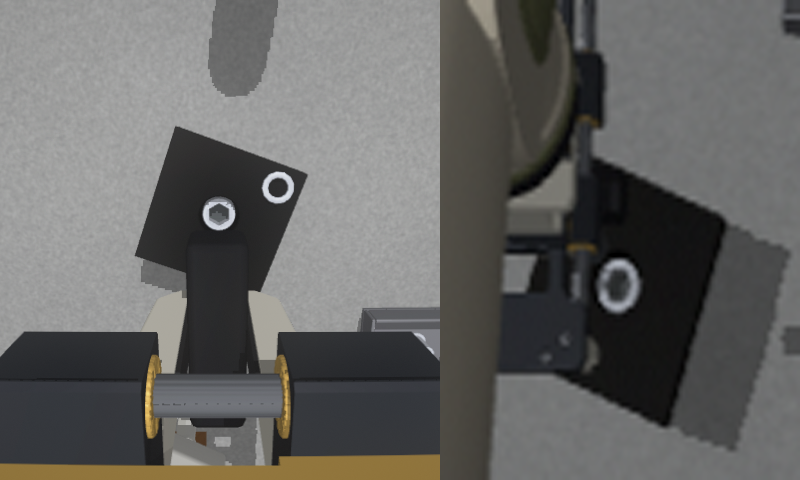

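The key is held square (bar near the centre of the jaws) and the bore shows at about (318,213), as predicted. I'll descend to just above the mouth and then feel in.

{"name": "carry_out", "arguments": {
  "plan": [
    [0,0.01,0.6,0,0,0,1],
    [0,0,0.7,0,0,0,1],
    [0,0,0.6,0,0,0,1],
    [0,0,0.4,0,0,0,1],
    [0,0,0,0,0,0,1],
    [0,0,0,0,0,0,1]
  ]
}}

```text
clock: 10.8
tool_pos: [592.7, 149.6, 181.6]
orientation: [3.14, -0.0, 1.567]
wrist_force: [-0.1, 0.4, -2.5]
opening: 21.9
gripper_force: 30.0
```

Run:
```python
from h import *
s=st(); p,d,c=snap('scene')
u,v=map(int,w2px(c,[592,149,60])); print(u,v)
save(cv2.resize(p[v-60:v+40,u-60:u+60],(720,600),interpolation=cv2.INTER_CUBIC),'s1.png')
print([tuple(np.round((np.array(w2px(c,[592,149,z]))-[u-60,v-60])*6)) for z in(60,67)])
```

```text
t 10.8 p [592.7 149.6 181.6] o [ 1.7994e+02 -1.0000e-02  8.9810e+01] q [-0.54  0.54  0.29  1.93 -0.23  0.7  -0.11] F [-0.1  0.4 -2.5] T [-0.08  0.1   0.02] op 21.9 gf 30.0
382 233
[(np.float64(366.0), np.float64(364.0)), (np.float64(366.0), np.float64(350.0))]
```

View pics/s1.png

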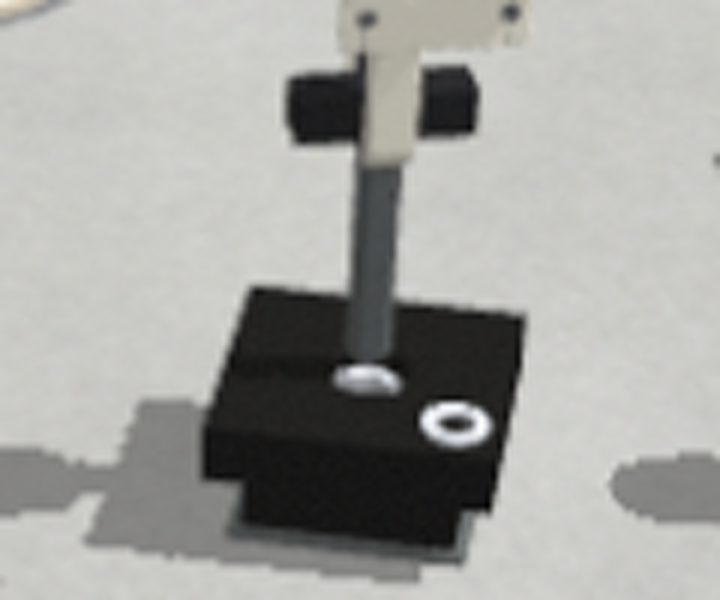

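The shaft hangs over the bore (x ≈ 368 against 367), with its tip just above the mouth. Now feeling in.

{"name": "carry_out", "arguments": {
  "plan": [
    [0,0,0.1,0,0,0,1],
    [0,0,0.1,0,0,0,1],
    [0,0,0.1,0,0,0,1],
    [0,0,0.08,0,0,0,1],
    [0,0,0,0,0,0,1]
  ]
}}

```text
clock: 11.48
tool_pos: [592.0, 149.5, 165.3]
orientation: [-3.141, 0.0, 1.568]
wrist_force: [-0.1, 0.8, -1.7]
opening: 21.6
gripper_force: 30.0
```

{"name": "carry_out", "arguments": {
  "plan": [
    [0,0,0.05,0,0,0,1],
    [0,0,0,0,0,0,1]
  ]
}}

```text
clock: 11.72
tool_pos: [592.2, 149.6, 163.6]
orientation: [3.141, -0.0, 1.568]
wrist_force: [0.3, -0.3, -2.8]
opening: 21.8
gripper_force: 30.0
```

{"name": "carry_out", "arguments": {
  "plan": [
    [0,0,0.05,0,0,0,1],
    [0,0,0,0,0,0,1]
  ]
}}

```text
clock: 11.98
tool_pos: [592.1, 149.6, 161.5]
orientation: [-3.142, -0.0, 1.568]
wrist_force: [-0.0, -0.1, -2.1]
opening: 22.1
gripper_force: 30.0
```

{"name": "carry_out", "arguments": {
  "plan": [
    [0,0,0.05,0,0,0,1],
    [0,0,0,0,0,0,1]
  ]
}}

```text
clock: 12.22
tool_pos: [592.1, 149.6, 159.5]
orientation: [-3.142, 0.0, 1.568]
wrist_force: [0.4, 0.4, -2.8]
opening: 21.7
gripper_force: 30.0
```

No contact force, and it's already past the cone-stop height, so the hexagons line up. Continuing.

{"name": "carry_out", "arguments": {
  "plan": [
    [0,0,0.05,0,0,0,1],
    [0,0,0.05,0,0,0,1],
    [0,0,0,0,0,0,1]
  ]
}}

```text
clock: 12.6
tool_pos: [592.1, 149.5, 155.4]
orientation: [-3.142, 0.0, 1.568]
wrist_force: [0.3, 0.0, -3.5]
opening: 21.7
gripper_force: 30.0
```

{"name": "carry_out", "arguments": {
  "plan": [
    [0,0,0.04,0,0,0,1],
    [0,0,0,0,0,0,1]
  ]
}}

```text
clock: 12.85
tool_pos: [592.1, 149.6, 153.9]
orientation: [3.142, 0.0, 1.568]
wrist_force: [0.7, 0.9, -3.1]
opening: 21.7
gripper_force: 30.0
```

{"name": "carry_out", "arguments": {
  "plan": [
    [0,0,0.03,0,0,0,1],
    [0,0,0,0,0,0,1]
  ]
}}

```text
clock: 13.1
tool_pos: [592.3, 149.5, 153.4]
orientation: [3.141, -0.0, 1.568]
wrist_force: [-0.8, 0.3, 3.8]
opening: 21.8
gripper_force: 30.0
```

Contact at exactly the home height, with about 6 N. I'll hold there, then turn clockwise.

{"name": "carry_out", "arguments": {
  "plan": [
    [0,0,0.02,0,0,0,1],
    [0,0,0,0,0,0,1],
    [0,0,0,0,0,0,1],
    [0,0,0,0,0,0,1]
  ]
}}

```text
clock: 13.6
tool_pos: [592.4, 149.6, 153.3]
orientation: [3.141, -0.001, 1.568]
wrist_force: [-2.9, 0.5, 11.6]
opening: 22.2
gripper_force: 30.0
```

{"name": "carry_out", "arguments": {
  "plan": [
    [0,0,0,0,0,0.5,1],
    [0,0,0,0,0,0.5,1],
    [0,0,0,0,0,0.5,1],
    [0,0,0,0,0,0.5,1]
  ]
}}

```text
clock: 14.1
tool_pos: [592.6, 149.8, 153.3]
orientation: [3.14, -0.001, 1.357]
wrist_force: [-2.8, 0.6, 9.8]
opening: 22.0
gripper_force: 30.0
```

```bash
python3 -c "
from h import *
st()"
```

```text
t 14.1 p [592.6 149.8 153.3] o [ 1.7993e+02 -7.0000e-02  7.7740e+01] q [-0.56  0.58  0.34  1.96 -0.31  0.65 -0.25] F [-2.8  0.6  9.8] T [0.15 0.79 0.15] op 22.0 gf 30.0
```

{"name": "carry_out", "arguments": {
  "plan": [
    [0,0,0,0,0,0.5,1],
    [0,0,0,0,0,0.5,1],
    [0,0,0,0,0,0.5,1],
    [0,0,0,0,0,0.5,1],
    [0,0,0,0,0,0.5,1],
    [0,0,0,0,0,0.5,1],
    [0,0,0,0,0,0.5,1],
    [0,0,0,0,0,0.5,1]
  ]
}}

```text
clock: 15.1
tool_pos: [592.6, 149.8, 153.3]
orientation: [3.141, -0.002, 0.938]
wrist_force: [-2.1, 0.9, 11.3]
opening: 21.7
gripper_force: 30.0
```

```bash
python3 -c "
from h import *
st()"
```

```text
t 15.1 p [592.6 149.8 153.3] o [ 1.7998e+02 -9.0000e-02  5.3750e+01] q [-0.64  0.6   0.46  1.96 -0.42  0.67 -0.55] F [-2.1  0.9 11.3] T [0.2  0.89 0.16] op 21.7 gf 30.0
```

{"name": "carry_out", "arguments": {
  "plan": [
    [0,0,0,0,0,0.4,1],
    [0,0,0,0,0,0.4,1]
  ]
}}

```text
clock: 15.35
tool_pos: [592.6, 149.9, 153.3]
orientation: [3.142, -0.002, 0.855]
wrist_force: [-1.8, 0.2, 11.9]
opening: 21.8
gripper_force: 30.0
```

```bash
python3 -c "
from h import *
st()"
```

```text
t 15.35 p [592.6 149.9 153.3] o [ 1.800e+02 -1.000e-01  4.897e+01] q [-0.66  0.61  0.48  1.96 -0.44  0.67 -0.61] F [-1.8  0.2 11.9] T [0.2  0.82 0.11] op 21.8 gf 30.0
```

{"name": "carry_out", "arguments": {
  "plan": [
    [0,0,0,0,0,0.3,1],
    [0,0,0,0,0,0,1]
  ]
}}

```text
clock: 15.6
tool_pos: [592.6, 149.9, 153.3]
orientation: [3.141, -0.002, 0.824]
wrist_force: [-3.3, 0.2, 11.9]
opening: 21.6
gripper_force: 30.0
```

```bash
python3 -c "
from h import *
st()"
```

```text
t 15.6 p [592.6 149.9 153.3] o [ 1.7999e+02 -1.0000e-01  4.7230e+01] q [-0.66  0.61  0.49  1.96 -0.45  0.67 -0.63] F [-3.3  0.2 11.9] T [0.19 0.87 0.12] op 21.6 gf 30.0
```

{"name": "carry_out", "arguments": {
  "plan": [
    [0,0,0,0,0,0.4,1],
    [0,0,0,0,0,0,1]
  ]
}}

```text
clock: 15.85
tool_pos: [592.6, 149.9, 153.3]
orientation: [-3.142, -0.002, 0.782]
wrist_force: [-2.3, 0.4, 12.3]
opening: 21.6
gripper_force: 30.0
```

```bash
python3 -c "
from h import *
st()"
```

```text
t 15.85 p [592.6 149.9 153.3] o [-1.800e+02 -1.000e-01  4.481e+01] q [-0.67  0.61  0.5   1.96 -0.46  0.68 -0.67] F [-2.3  0.4 12.3] T [0.19 0.9  0.06] op 21.6 gf 30.0
```

{"name": "carry_out", "arguments": {
  "plan": [
    [0,0,0,0,0,0.4,1],
    [0,0,0,0,0,0,1]
  ]
}}

```text
clock: 16.1
tool_pos: [592.5, 149.9, 153.3]
orientation: [-3.141, -0.002, 0.74]
wrist_force: [-2.3, 1.0, 11.7]
opening: 21.9
gripper_force: 30.0
```

```bash
python3 -c "
from h import *
st()"
```

```text
t 16.1 p [592.5 149.9 153.3] o [-1.7999e+02 -1.0000e-01  4.2410e+01] q [-0.68  0.62  0.52  1.96 -0.47  0.68 -0.7 ] F [-2.3  1.  11.7] T [0.23 0.91 0.09] op 21.9 gf 30.0
```

{"name": "carry_out", "arguments": {
  "plan": [
    [0,0,0,0,0,0.4,1],
    [0,0,0,0,0,0,1]
  ]
}}

```text
clock: 16.35
tool_pos: [592.5, 149.9, 153.3]
orientation: [-3.141, -0.002, 0.698]
wrist_force: [-3.3, 1.1, 11.6]
opening: 21.8
gripper_force: 30.0
```

```bash
python3 -c "
from h import *
st()"
```

```text
t 16.35 p [592.5 149.9 153.3] o [-1.7999e+02 -9.0000e-02  4.0020e+01] q [-0.69  0.62  0.53  1.96 -0.48  0.68 -0.73] F [-3.3  1.1 11.6] T [0.25 0.89 0.12] op 21.8 gf 30.0
```

{"name": "carry_out", "arguments": {
  "plan": [
    [0,0,0,0,0,0.4,1],
    [0,0,0,0,0,0,1]
  ]
}}

```text
clock: 16.6
tool_pos: [592.6, 149.9, 153.3]
orientation: [-3.141, -0.002, 0.656]
wrist_force: [-2.0, 1.4, 12.2]
opening: 21.7
gripper_force: 30.0
```

```bash
python3 -c "
from h import *
st()"
```

```text
t 16.6 p [592.6 149.9 153.3] o [-1.7998e+02 -1.0000e-01  3.7610e+01] q [-0.69  0.62  0.54  1.96 -0.5   0.69 -0.76] F [-2.   1.4 12.2] T [0.22 0.95 0.11] op 21.7 gf 30.0
```

{"name": "carry_out", "arguments": {
  "plan": [
    [0,0,0,0,0,0.4,1],
    [0,0,0,0,0,0,1]
  ]
}}

```text
clock: 16.85
tool_pos: [592.5, 149.9, 153.3]
orientation: [-3.141, -0.002, 0.615]
wrist_force: [-2.4, 0.7, 12.2]
opening: 21.7
gripper_force: 30.0
```

```bash
python3 -c "
from h import *
st()"
```

```text
t 16.85 p [592.5 149.9 153.3] o [-1.7998e+02 -1.0000e-01  3.5220e+01] q [-0.7   0.62  0.55  1.97 -0.51  0.69 -0.79] F [-2.4  0.7 12.2] T [0.25 0.94 0.14] op 21.7 gf 30.0
```

{"name": "carry_out", "arguments": {
  "plan": [
    [0,0,0,0,0,0.3,1],
    [0,0,0,0,0,0,1]
  ]
}}

```text
clock: 17.1
tool_pos: [592.5, 149.9, 153.3]
orientation: [-3.141, -0.002, 0.583]
wrist_force: [-2.5, 1.3, 12.7]
opening: 21.8
gripper_force: 30.0
```

```bash
python3 -c "
from h import *
st()"
```

```text
t 17.1 p [592.5 149.9 153.3] o [-1.7997e+02 -9.0000e-02  3.3420e+01] q [-0.71  0.63  0.56  1.97 -0.51  0.69 -0.81] F [-2.5  1.3 12.7] T [0.24 0.87 0.11] op 21.8 gf 30.0
```

{"name": "carry_out", "arguments": {
  "plan": [
    [0,0,0,0,0,0.3,1],
    [0,0,0,0,0,0,1]
  ]
}}

```text
clock: 17.35
tool_pos: [592.5, 149.9, 153.3]
orientation: [-3.141, -0.002, 0.552]
wrist_force: [-2.6, 1.2, 12.3]
opening: 22.1
gripper_force: 30.0
```

```bash
python3 -c "
from h import *
st()"
```

```text
t 17.35 p [592.5 149.9 153.3] o [-1.7997e+02 -9.0000e-02  3.1620e+01] q [-0.71  0.63  0.57  1.97 -0.52  0.69 -0.83] F [-2.6  1.2 12.3] T [0.29 0.88 0.11] op 22.1 gf 30.0
```

{"name": "carry_out", "arguments": {
  "plan": [
    [0,0,0,0,0,0.3,1],
    [0,0,0,0,0,0,1]
  ]
}}

```text
clock: 17.6
tool_pos: [592.6, 149.9, 153.3]
orientation: [-3.141, -0.002, 0.52]
wrist_force: [-2.2, 1.2, 11.7]
opening: 21.7
gripper_force: 30.0
```

```bash
python3 -c "
from h import *
st()"
```

```text
t 17.6 p [592.6 149.9 153.3] o [-1.7996e+02 -9.0000e-02  2.9820e+01] q [-0.72  0.63  0.58  1.97 -0.53  0.7  -0.86] F [-2.2  1.2 11.7] T [0.3  0.97 0.12] op 21.7 gf 30.0
```

{"name": "carry_out", "arguments": {
  "plan": [
    [0,0,0,0,0,0.3,1],
    [0,0,0,0,0,0,1]
  ]
}}

```text
clock: 17.85
tool_pos: [592.6, 149.9, 153.3]
orientation: [-3.141, -0.002, 0.489]
wrist_force: [-3.1, 1.0, 12.8]
opening: 22.0
gripper_force: 30.0
```

```bash
python3 -c "
from h import *
st()"
```

```text
t 17.85 p [592.6 149.9 153.3] o [-1.7996e+02 -9.0000e-02  2.8030e+01] q [-0.72  0.63  0.59  1.97 -0.54  0.7  -0.88] F [-3.1  1.  12.8] T [0.28 0.86 0.18] op 22.0 gf 30.0
```

{"name": "carry_out", "arguments": {
  "plan": [
    [0,0,0,0,0,0.3,1],
    [0,0,0,0,0,0,1]
  ]
}}

```text
clock: 18.1
tool_pos: [592.6, 150.0, 153.3]
orientation: [-3.141, -0.002, 0.458]
wrist_force: [-1.8, 1.9, 11.2]
opening: 21.8
gripper_force: 30.1
```

Run:
```python
from h import *
s=st(); p,d,c=snap('wrist'); np.savez('w4.npz',p=p,d=d,**c); save(cv2.resize(p,(560,420)),'w4.png')
```

```text
t 18.1 p [592.6 150.  153.3] o [-1.7997e+02 -9.0000e-02  2.6260e+01] q [-0.73  0.64  0.6   1.97 -0.55  0.7  -0.9 ] F [-1.8  1.9 11.2] T [0.29 0.82 0.3 ] op 21.8 gf 30.1
```

View pics/w4.png

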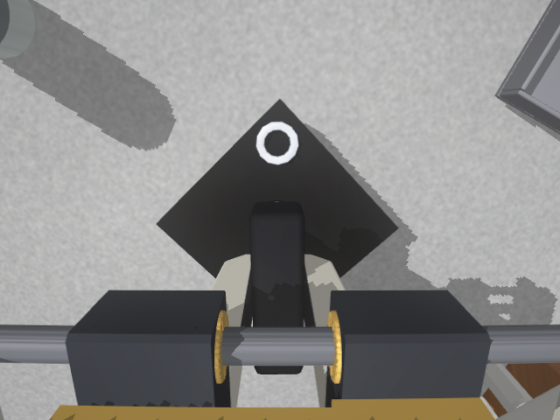

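The bar is still square in the jaws and the torque has climbed from 0.12 to 0.30 N m after 63.5°, which matches the stop plus the hex play. One tiny turn and a hold to confirm.

{"name": "carry_out", "arguments": {
  "plan": [
    [0,0,0,0,0,0.12,1],
    [0,0,0,0,0,0,1],
    [0,0,0,0,0,0,1],
    [0,0,0,0,0,0,1]
  ]
}}

```text
clock: 18.65
tool_pos: [592.6, 150.0, 153.3]
orientation: [-3.141, -0.002, 0.446]
wrist_force: [-2.1, 1.9, 12.2]
opening: 21.5
gripper_force: 30.1
```

```bash
python3 -c "
from h import *
st()"
```

```text
t 18.65 p [592.6 150.  153.3] o [-1.7996e+02 -1.0000e-01  2.5560e+01] q [-0.73  0.64  0.6   1.97 -0.55  0.7  -0.91] F [-2.1  1.9 12.2] T [0.25 0.82 0.42] op 21.5 gf 30.1
```

Tight, at 0.42 N m. I'll back off within the hex play, then pull straight out and turn back to the grasp yaw.

{"name": "carry_out", "arguments": {
  "plan": [
    [0,0,0,0,0,-0.5,1],
    [0,0,0,0,0,-0.6,1],
    [0,0,-0.1,0,0,0,1],
    [0,0,-0.3,0,0,0,1],
    [0,0,-0.6,0,0,0,1],
    [0,0,-0.7,0,0,0,1],
    [0,0,-0.7,0,0,0,1],
    [0,0,-0.6,0,0,0,1],
    [0,0,0,0,0,0,1]
  ]
}}

```text
clock: 19.77
tool_pos: [592.8, 149.3, 273.8]
orientation: [3.141, -0.003, 0.56]
wrist_force: [-0.0, -0.3, -2.4]
opening: 21.9
gripper_force: 30.0
```

{"name": "carry_out", "arguments": {
  "plan": [
    [0,0,0,0,0,-0.9,1],
    [0,0,0,0,0,-0.9,1],
    [0,0,0,0,0,-0.9,1],
    [0,0,0,0,0,-0.9,1],
    [0,0,0,0,0,-0.9,1],
    [0,0,0,0,0,-0.9,1],
    [0,0,0,0,0,-0.9,1],
    [0,0,0,0,0,-0.7,1],
    [0,0,0,0,0,0,1]
  ]
}}

```text
clock: 20.9
tool_pos: [591.5, 149.2, 271.0]
orientation: [-3.14, 0.001, 1.292]
wrist_force: [-0.1, 0.3, -1.6]
opening: 21.6
gripper_force: 30.0
```

```bash
python3 -c "
from h import *
s=st(); print(go(s,[540.2,-166,272]))"
```

```text
t 20.9 p [591.5 149.2 271. ] o [-1.7992e+02  5.0000e-02  7.4040e+01] q [-0.67  0.45  0.48  1.85 -0.26  0.9  -0.34] F [-0.1  0.3 -1.6] T [-0.1   0.07 -0.04] op 21.6 gf 30.0
[-7.93  0.93 -0.02]
```

{"name": "carry_out", "arguments": {
  "plan": [
    [-0.5,0.1,0,0,0,0,1],
    [-0.9,0.1,0,0,0,0,1],
    [-0.9,0.1,0,0,0,0,1],
    [-0.9,0.1,0,0,0,0,1],
    [-0.9,0.1,0,0,0,0,1],
    [-0.9,0.1,0,0,0,0,1],
    [-0.9,0.1,0,0,0,0,1],
    [-0.9,0.1,0,0,0,0,1],
    [-0.9,0.1,0,0,0,0,1],
    [-0.23,0.03,0,0,0,0,1]
  ]
}}

```text
clock: 22.15
tool_pos: [539.3, -169.5, 272.1]
orientation: [3.142, 0.001, 1.287]
wrist_force: [-0.3, -0.1, -3.9]
opening: 21.8
gripper_force: 30.0
```

{"name": "carry_out", "arguments": {
  "plan": [
    [0,0,0,0,0,0,1],
    [0,0,0,0,0,0,1],
    [0,0,0,0,0,0,1]
  ]
}}

```text
clock: 22.52
tool_pos: [541.2, -164.6, 271.9]
orientation: [-3.141, -0.0, 1.295]
wrist_force: [-0.8, 0.8, -2.5]
opening: 21.8
gripper_force: 30.0
```

```bash
python3 -c "
from h import *
s=st(); print(go(s,[540.2,-166,272]))"
```

```text
t 22.52 p [ 541.2 -164.6  271.9] o [-1.7999e+02 -2.0000e-02  7.4190e+01] q [-0.17  0.4   0.5   1.95 -0.25  0.85  0.2 ] F [-0.8  0.8 -2.5] T [-0.09  0.04  0.03] op 21.8 gf 30.0
[-0.04 -0.02 -0.  ]
```

{"name": "carry_out", "arguments": {
  "plan": [
    [-0.03,-0.02,0.5,0,0,0,1],
    [0,0,0.7,0,0,0,1],
    [0,0,0.6,0,0,0,1],
    [0,0,0.4,0,0,0,1],
    [0,0,0,0,0,0,1],
    [0,0,0,0,0,0,1]
  ]
}}

```text
clock: 23.28
tool_pos: [540.4, -166.8, 184.7]
orientation: [3.141, -0.0, 1.293]
wrist_force: [0.4, 0.6, -2.2]
opening: 22.2
gripper_force: 30.0
```

{"name": "carry_out", "arguments": {
  "plan": [
    [0,0,0.15,0,0,0,1],
    [0,0,0.15,0,0,0,1],
    [0,0,0.1,0,0,0,1],
    [0,0,0,0,0,0,1]
  ]
}}

```text
clock: 23.78
tool_pos: [539.7, -166.6, 167.7]
orientation: [-3.141, 0.0, 1.293]
wrist_force: [-0.2, 0.3, -1.6]
opening: 21.5
gripper_force: 30.0
```

{"name": "carry_out", "arguments": {
  "plan": [
    [0,0,0.12,0,0,0,1],
    [0,0,0.12,0,0,0,1],
    [0,0,0,0,0,0,1]
  ]
}}

```text
clock: 24.15
tool_pos: [539.7, -166.6, 158.0]
orientation: [-3.141, 0.0, 1.293]
wrist_force: [-0.2, -1.2, -2.2]
opening: 22.2
gripper_force: 30.0
```

{"name": "carry_out", "arguments": {
  "plan": [
    [0,0,0.2,0,0,0,1],
    [0,0,0.2,0,0,0,1],
    [0,0,0.2,0,0,0,1],
    [0,0,0.1,0,0,0,1],
    [0,0,0.05,0,0,0,1],
    [0,0,0,0,0,0,1]
  ]
}}

```text
clock: 24.9
tool_pos: [539.9, -166.7, 128.4]
orientation: [-3.142, 0.0, 1.293]
wrist_force: [0.9, -0.1, -2.6]
opening: 21.8
gripper_force: 30.0
```

The key is down in the hole, about 3 mm off the bottom. I'll lower the last bit, release and retreat.

{"name": "carry_out", "arguments": {
  "plan": [
    [0,0,0.06,0,0,0,1],
    [0,0,0,0,0,0,1],
    [0,0,0,0,0,0,-0.1],
    [0,0,0,0,0,0,-0.1],
    [0,0,0,0,0,0,-0.1],
    [0,0,-0.4,0,0,0,-0.1],
    [0,0,-0.8,0,0,0,-0.1],
    [0,0,-0.8,0,0,0,-0.1],
    [0,0,-0.8,0,0,0,-0.1],
    [0,0,0,0,0,0,-0.1]
  ]
}}

```text
clock: 26.15
tool_pos: [541.0, -167.2, 241.2]
orientation: [3.137, -0.001, 1.293]
wrist_force: [1.2, 0.4, -0.2]
opening: 50.7
gripper_force: 0.0
```

Run:
```python
from h import *
s=st(); p,d,c=snap('wrist'); q,d2,c2=snap('scene'); save(np.hstack([cv2.resize(p,(440,330)),cv2.resize(q[180:280,180:290],(360,330),interpolation=cv2.INTER_CUBIC)]),'w5.png')
g=p.astype(int).sum(2);P=[]
for y in range(120,330):
  for x in range(240,400):
    if d[y,x]>0 and g[y,x]<150:
      w=px2w(c,x,y,depth=d[y,x])
      if 130<w[2]<160 and np.hypot(w[0]-540,w[1]+165)<45: P.append(w)
P=np.array(P);print(len(P),np.median(P,0),cv2.minAreaRect(P[:,:2].astype(np.float32)))
```

```text
t 26.15 p [ 541.  -167.2  241.2] o [ 1.7971e+02 -4.0000e-02  7.4090e+01] q [-0.15  0.43  0.49  1.99 -0.29  0.78  0.23] F [ 1.2  0.4 -0.2] T [-0.03  0.14 -0.02] op 50.7 gf 0.0
3881 [ 540.70474502 -162.10231024  139.42189401] ((539.9285278320312, -164.74508666992188), (74.49159240722656, 21.449838638305664), 74.64698791503906)
```

View pics/w5.png

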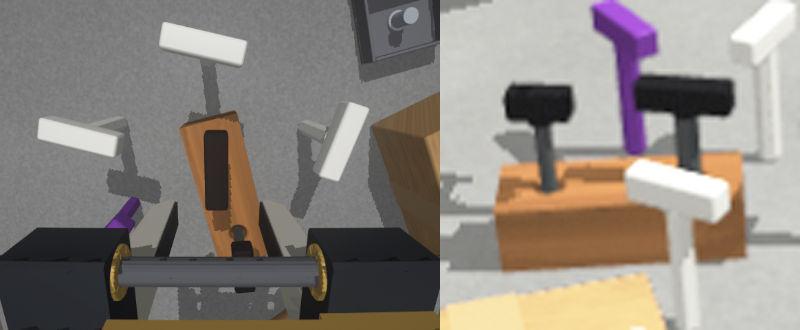

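The key stands upright in its hole with its bar top at 139 mm (tip about 10 mm above the table), and the gripper is clear. Handing in.

```bash
python3 -c "
from bench import *
print(job_done())"
```

```text
the job is handed in; nothing more can be done
None
```

The job is handed in after about 26 s of robot time. The key went fully home before I turned it. I turned the screw clockwise until it came up against its stop: torque rose from about 0.12 to 0.42 N m. I then pulled the key out and stood it back in its hole, upright and released. The screw angle itself I could not read directly, and the hand-in gave no verdict.

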